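# Fit the spool arbor to the line winder

### The job

Take the spool arbor (the tool with the plain round mandrel) from the wooden block and put its tapered shank into the line winder's spindle: turn it under a light push until its two slots drop over the spindle's dogs, then press it firmly home so that its flange lies flat on the spindle nose, without hammering or jamming it. Then turn the spindle round with the arbor until the line hole through the mandrel (in line with the slots) points at the line guide, and let go, with the other tools left in the block and the tackle undisturbed.

Things in the scene. Friction and masses are not known exactly. Their poses are not given: they have to be found in the camera images.
- arbor_mid (a point): Spool arbor to be fitted: bare steel, about 0.5 kg, 110 mm tall, the tallest tool in the block, upright in any of its holes. Point on its axis half-way up; z up, x along its two slots. Flange 56 mm across, 10 mm thick, underside 15 mm below this point; its slots are opposite, 14.5 mm wide, open at rim and through. Shank below: 40 mm long, tapering from 30 to 18 mm, oiled.
- mandrel_mid (a point): Middle of the arbor's plain round mandrel (22 mm across, reaching 27 mm above and below this point, with a 31 mm shoulder under it): 28 mm above arbor_mid on the same axis, the place to grip. A 5 mm line hole crosses the mandrel along x, in line with the slots, 20 mm above this point; it is the same either way round.
- spindle_nose (a point): Centre of the winder's spindle nose, a flat steel face 70 mm across, 112 mm above the bench. Fixed; z up the spindle axis, x level towards the line guide. Taper bore opens here: 31 mm across, 44 mm deep, taper as the shank, some 0.5 mm play all round when home. Home: flange flat on this face, arbor_mid 15 mm above this point. Press home with 12 to 25 N for half a second.
- dog_tops (a point): On the spindle axis 8 mm above the nose, level with the tops of its two steel dogs: opposite, 12 mm wide, 18 to 30 mm from the axis, tops chamfered 0.8 mm, 1.2 mm play each side in the slots. A flange not over them rides 8 mm high. Axes as spindle_nose; they do not show the dogs' line, which is not measured: from above it starts 20 to 80 degrees counter-clockwise of x.
- guide_eye (a point): Line guide of the winder: a steel wire eye 26 mm across on an upright post, centre 140 mm from the spindle axis along spindle_nose x and 176 mm above the bench. The spindle turns both ways, stiffly on its gears (0.25 N m; stays where left): a flange pushed on the dogs with 3 to 10 N slides round without dragging it; over 60 N burrs the dogs.
- block: Fixed pine block, 90 x 270 x 55 mm, origin under its centre, z up, y along its row of three 34 mm holes (88 mm apart, the middle one at the centre); the tools' flanges rest on its top.
- chuck_mid (a point): Bystander in the block: drill chuck on the same shank and flange, body 36 mm across, top 44 mm above this point, which lies on its axis 10 mm above the flange's underside.
- centre_mid (a point): Bystander in the block: pointed centre (cone 32 mm across) on the same shank and flange, top 42 mm above this point, which lies on its axis 2 mm above the flange's underside.
- jig: Bystander: chrome cod jig lying flat, 155 mm long with its hook along x, 17 mm high, origin under its middle.
- bobber_mid (a point): Bystander: round plastic bobber 36 mm across, point at its centre.
- flybox: Bystander: oak fly box 120 x 80 x 32 mm, origin under its centre.
- sinker: Bystander: pear-shaped lead sinker 36 mm across, 51 mm tall, standing, origin under its centre.
- pliers: Bystander: split-ring pliers lying flat, 150 mm long, 12 mm high, jaws along x, origin under the pivot.
There are look-alikes about, which are no part of the job. What is shaped like the part that bears arbor_mid but green is not meant.

How it is judged (in metres and radians):
On the way, in this order (a step that is already met when the one before it is completed fails the run):
1. the arbor sits home, slots over the dogs and flange on the nose, and is pressed down firmly (z of arbor_mid in the frame of spindle_nose below 0.0167 m and horizontal distance between arbor_mid and spindle_nose below 0.002 m and angle between arbor_mid's own z axis and vertical below 0.04 rad and contact force between arbor and winder above 10 N), for 0.3 s.
2. still home, it has turned the spindle until the line hole points at the line guide (z of arbor_mid in the frame of spindle_nose below 0.0167 m and horizontal distance between arbor_mid and spindle_nose below 0.002 m and angle between arbor_mid's own z axis and vertical below 0.04 rad and angle between the x axis of arbor_mid and the x axis of spindle_nose, either way round below 0.14 rad), for 0.2 s.
At the end, for the whole second after the job is handed in: The spool arbor rests in the spindle, let go and still: flange within 1.7 mm of the nose, axis within 2 mm and upright within 2 degrees, slots over the dogs, line hole within 8 degrees of the line to the guide; the other tools and tackle are where they were (all of step 2 and linear speed of arbor below 0.02 m/s); the robot touches nothing.
It fails at once if the arbor is hammered or jammed against the winder (over 60 N) (contact force between arbor and winder above 60 N).
It fails at once if another tool or a piece of tackle is disturbed (moved over 30 mm) (distance of any of chuck_mid, centre_mid, jig, bobber_mid, flybox, sinker, pliers from where it was at the start of the episode above 0.03 m).
It also fails if it takes over 72 s, if anything falls off the work surface, if the arm or the gripper's body presses on something with over 40 N, if the wrist force passes 120 N, or if a joint passes its speed limit or range.

### The arm

A 6-joint arm with a two-finger parallel gripper is mounted at the origin on the work surface. World frame = base frame: x ahead of the robot, y to its left, z up, the work surface at z = 0. Lengths are in mm, angles in degrees, forces in N, time in s.
With the tool pointing down it reaches from about 350 to 850 mm from the base axis. Payload 8.1 kg.
Tool frame: the origin (TCP) lies at the very end of the fingers, on their centre line; the grasp point (between the pads) lies r.tcp_to_grasp behind it (r.tcp_to_grasp is the distance from the TCP to the grasp point, in mm); z points along the fingers, y is the line along which they close (so a half turn about z gives the same grasp; the last joint's range is limited). The gripper opens to 85 mm and grips with 20 to 120 N. Pads are 22 mm wide; open, the fingers measure 114 mm over their backs; the gripper's body (76 mm by 85 mm) begins 54 mm behind the grasp point. The pads swing forward as they close: fully open they stand 13 mm farther back than shut.
Start: joints at [-77.086, 7.471, 85.268, -0, 87.261, -4.893], TCP at [183.512, -571.252, 231.292] pointing down, gripper open.
Joint ranges: [-169.43, 169.43], [-51.17, 129.36], [1.28, 143.12], [-76.62, 256.62], [0, 156.53], [-152.29, 152.29]. Speed limits (degrees/s): [136.94, 136.94, 159.86, 180, 180, 180].

### API

Orientations are given as [roll, pitch, yaw] about the fixed x, y, z axes, in that order (R = Rz(yaw) Ry(pitch) Rx(roll)).
In Python, from bench import r gives the robot as it stands.
- The arm moves only by the shell command python3 -m handwheel 'ROWS' [OPENING] [FORCE]. ROWS is JSON, a list of rows, each a list of 4 numbers: the shift along the tool's x, y, z in m, then the turn about the tool's z in degrees. A call has 1 to 10 rows; each row shifts and turns the commanded pose from where the row before left it, along the tool's axes as they then stand; what a row does not reach is not made up. A row lasts 1/10 s, in which the tool goes at most 50 mm and 8.59 degrees, less where a joint would pass 70% of its speed; a pose out of reach is approached as far as the arm can. A call is refused whole if a number of a shift passes 0.05 or a number of a turn 8.59, either way. A call with a gripper value outside its range is refused whole. OPENING is the finger opening in m, from 0 to 0.0854, set as the call begins (- or left out, the last holds). The fingers move at their own pace and stop on an object; FORCE is the grip in N (left out, the last holds). Time passes only in rows, so rows that do not move let the fingers close. It gives the time, the measured TCP pose, the force, the opening and the grip force at its end, in the units of the state.
- r.sense(): the state, without advancing time (a new reading comes with each control period).
- r.snapshot(name): name is "side" or "top"; returns the picture (400x640x3 uint8, red, green, blue); there is no depth.
- r.camera_params(name): a dict with "fx", "fy", "cx", "cy" (pixels), "D" ([k1, k2, p1, p2, k3] as OpenCV has them; the pictures are not rectified), "R" (3x3) and "t" (3): a world point X has camera coordinates R X + t. Camera axes: x right, y down, z forward; pixel columns grow to the right and rows downward; lengths in mm; the calibration is good to about 2 mm. A picture is of the moment at which its call begins. camera_params takes no time and is no camera call.
- r.hand_in(): hands the job in; it is judged then, once.
The state is a dict: "time": time; "joint_pos": joint angles; "qd": joint speeds; "joint_efforts": joint torques, N m; "tool_pos": TCP position; "tcp_rot": TCP orientation; "ft_force": force on the tool from outside, world axes, zero at the start; "wrist_torque": the same for the moment, N m; "finger_gap": finger opening in mm; "grip_force": force on a finger pad.
Only numpy, scipy, OpenCV 4.12 (cv2) and the standard library are available. Lean on these libraries where they do the work, as an engineer would, in place of code of your own. Each camera call takes 0.05 s, during which the arm holds its last target. There are 200 camera calls.

## Working session

There is one attempt and no reset: what is moved stays moved. The work goes in short steps, Python scripts to look and compute and a shell command to move; the robot and the scene stay as the last step left them, time stands still between calls to the robot, and variables do not carry over. Pictures are saved under pics/ and viewed, at most 10 in all, crops included, and the job is handed in when it is done.

```bash
ls; mkdir -p pics; python3 - <<'E'
from bench import r
import cv2
print(r.sense()); print(r.tcp_to_grasp)
for n in("side","top"):
    cv2.imwrite(f"pics/{n}0.png",r.snapshot(n)[:,:,::-1]); print(n,r.camera_params(n))
E
```

```text
pics
{'time': 0.0, 'joint_pos': array([-7.70840718e+01,  7.51617080e+00,  8.53306636e+01,  7.52943109e-04,
        8.72601460e+01, -4.89306943e+00]), 'qd': array([-0.0072992 ,  0.02957224, -0.07063275,  0.01570559, -0.01577807,
        0.1254155 ]), 'joint_efforts': array([-1.77616850e-03, -5.69403255e+01, -5.00556242e+01, -4.39940886e-04,
        1.47786172e-02,  5.89993078e-05]), 'tool_pos': array([ 183.40878636, -570.7004607 ,  230.22007354]), 'tcp_rot': array([-1.79893474e+02, -9.87431870e-03,  1.78089518e+01]), 'ft_force': array([ 0.25638619, -0.35977065, -0.38407388]), 'wrist_torque': array([-0.07042862, -0.01060869, -0.00251893]), 'grip_force': 0.0, 'finger_gap': 85.1979056324427}
18.700000000000003
side {'fx': 409.3001107880377, 'fy': 409.3001107880377, 'cx': 315.8081122258211, 'cy': 199.00076493380246, 'D': array([-0.04793142,  0.        ,  0.        ,  0.        ,  0.        ]), 'R': array([[-0.9693676 , -0.24555757, -0.00528466],
       [-0.1466429 ,  0.59588262, -0.78956935],
       [ 0.19703377, -0.76460799, -0.61363858]]), 't': array([523.10761131, 184.19759667, 911.10798701])}
top {'fx': 500.17983911985243, 'fy': 500.17983911985243, 'cx': 322.85334995797746, 'cy': 196.3153456127771, 'D': array([-0.14950808,  0.        ,  0.        ,  0.        ,  0.        ]), 'R': array([[-8.84606744e-03, -9.99960868e-01,  9.61091044e-05],
       [-9.93664282e-01,  8.77959621e-03, -1.12045587e-01],
       [ 1.12040358e-01, -1.08666300e-03, -9.93703063e-01]]), 't': array([  23.2198225 ,  553.4783083 , 1313.52183628])}
```

View pics/top0.png

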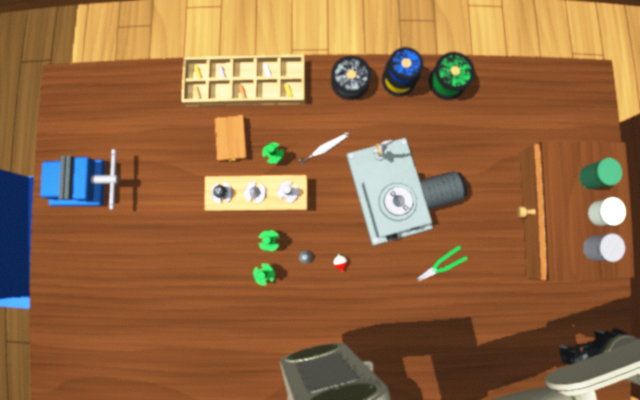

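View pics/side0.png

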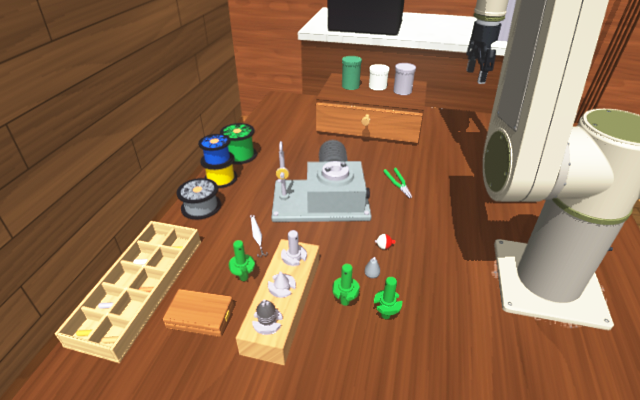

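The arbor is the tool nearest the winder: top about (289,190), side about (293,243). The nose is at top (399,202), side (335,170), and the guide eye at top (380,150), side (283,173). Next I'll enlarge these regions.

```bash
python3 - <<'E'
import cv2,numpy as np
t=cv2.imread("pics/top0.png");s=cv2.imread("pics/side0.png")
f=lambda im,x,y,w,h,k:cv2.resize(im[y:y+h,x:x+w],None,fx=k,fy=k,interpolation=cv2.INTER_CUBIC)
a=np.hstack([f(t,260,165,50,50,6),f(t,345,135,83,50+33,6)[:300]])
# rows: top crops 300 high, side crops 300
a=np.hstack([f(t,265,165,50,50,6),f(t,370,175,60,50,6)])
b=np.hstack([f(s,270,225,50,50,6),f(s,300,145,60,50,6)])
cv2.imwrite("pics/c1.png",np.vstack([a,b]))
E
```

```text
(no output)
```

View pics/c1.png

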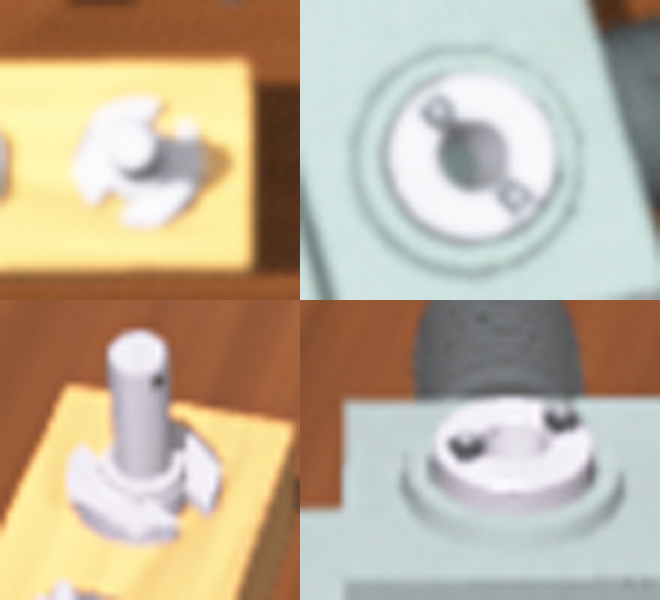

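Crop c1 (6x, read back to full-image pixels):
- **Arbor top:** top (286.7,189.1), side (292.7,233.2). Its slots lie lower-left to upper-right in the top view.
- **Nose centre:** top (398.1,200.7), side (335.5,168.1).
- **Dogs:** crop (439,110) and (516,200).

```bash
cat > h.py <<'E'
from bench import r
import numpy as np, cv2
def ray(n,uv):
    p=r.camera_params(n);K=np.array([[p['fx'],0,p['cx']],[0,p['fy'],p['cy']],[0,0,1]])
    x=cv2.undistortPoints(np.array([[uv]],float),K,np.array(p['D']))[0,0]
    R=np.array(p['R']);return -R.T@p['t'],R.T@np.array([x[0],x[1],1])
def atz(n,uv,z):
    c,d=ray(n,uv);return c+d*(z-c[2])/d[2]
def tri(a,b):
    A=[];B=[]
    for n,uv in(("top",a),("side",b)):
        c,d=ray(n,uv);d/=np.linalg.norm(d);P=np.eye(3)-np.outer(d,d);A.append(P);B.append(P@c)
    return np.linalg.lstsq(np.vstack(A),np.hstack(B),rcond=None)[0]
def proj(n,X):
    p=r.camera_params(n);K=np.array([[p['fx'],0,p['cx']],[0,p['fy'],p['cy']],[0,0,1]])
    return cv2.projectPoints(np.array([X],float),cv2.Rodrigues(np.array(p['R']))[0],np.array(p['t']),K,np.array(p['D']))[0][0,0]
T=lambda x,y:(265+(x+.5)/6-.5,165+(y+.5)/6-.5)
N=lambda x,y:(370+(x-300+.5)/6-.5,175+(y+.5)/6-.5)
S=lambda x,y:(270+(x+.5)/6-.5,225+(y-300+.5)/6-.5)
M=lambda x,y:(300+(x-300+.5)/6-.5,145+(y-300+.5)/6-.5)
E
python3 - <<'E'
from h import *
np.set_printoptions(precision=1,suppress=True)
print("arbor",tri(T(133,147),S(139,352)),atz("top",T(133,147),125),atz("side",S(139,352),125))
print("nose",tri(N(471,157),M(515.5,441)),atz("top",N(471,157),112),atz("side",M(515.5,441),112))
ang=lambda a,b:np.degrees(np.arctan2(*(b-a)[1::-1]))
d1,d2=atz("top",N(439,110),120),atz("top",N(516,200),120);print("dogs",d1,d2,ang(d2,d1))
d1,d2=atz("side",M(467,446),120),atz("side",M(561,420),120);print("dogs side",d1,d2,ang(d2,d1))
s1,s2=atz("top",T(97,193),65),atz("top",T(187,130),65);print("slots",s1,s2,ang(s1,s2))
s1,s2=atz("side",S(192,518),65),atz("top",T(187,130),65);print("slotside",atz("side",S(192,525),65))
print("hole",atz("side",S(159,381),118))
n=atz("top",N(471,157),112)
print("guide",tri((380,150),(283,173)),atz("side",(283,173),176),ang(n,atz("side",(283,173),176)),ang(n,atz("top",(380,150),176)))
# base plate edges (top)
for a,b in (((347,155),(374,243)),((405,138),(431,230))): print("plate",ang(atz("top",b,15),atz("top",a,15)))
E
```

```text
arbor [562.3 109.  119.5] [562.1 108.7 125. ] [559.7 114.7 125. ]
nose [ 530.6 -172.7  108.1] [ 531.6 -171.9  112. ] [ 528. -167.  112.]
dogs [ 550.7 -157.7  120. ] [ 512.5 -189.2  120. ] 39.52114558196698
dogs side [ 545.1 -146.4  120. ] [ 509.8 -176.1  120. ] 40.102409360298005
slots [549.7 128.8  65. ] [577.1  89.3  65. ] -55.20871334722514
slotside [536.4 135.2  65. ]
hole [551.1 120.  118. ]
guide [ 663.6 -130.9   98.6] [622.7 -23.3 176. ] 58.492912318262306 23.227478497727027
plate 16.047865350085058
plate 14.086148222833
```

```bash
python3 -m handwheel '[[0.0284,-0.0266,-0.014,0],[0.0284,-0.0266,-0.014,0],[0.0284,-0.0266,-0.014,0],[0.0284,-0.0266,-0.014,0],[0.0284,-0.0266,-0.014,0],[0.0284,-0.0266,0,0],[0.0284,-0.0266,0,0],[0.0284,-0.0266,0,0],[0.0284,-0.0266,0,0],[0.0284,-0.0266,0,0]]' 0.06 60
python3 -m handwheel '[[0.0284,-0.0266,0,0],[0.0284,-0.0266,0,0],[0.0284,-0.0266,0,0],[0.0284,-0.0266,0,0],[0.0284,-0.0266,0,0],[0.0284,-0.0266,0,0],[0.0284,-0.0266,0,0],[0.0284,-0.0266,0,0],[0.0284,-0.0266,0,0],[0.0284,-0.0266,0,0]]'
python3 -m handwheel '[[0,0,0,-8],[0,0,0,-8],[0,0,0,-8],[0,0,0,-8],[0,0,0,-8],[0,0,0,-8],[0,0,0,-8],[0,0,0,-8],[0,0,0,-8],[0,0,0,0]]'
python3 - <<'E'
from h import *
s=r.sense();print(s['tool_pos'],s['tcp_rot'])
t=r.snapshot("top");s=r.snapshot("side")
f=lambda im,x,y,w,h,k:cv2.resize(im[y:y+h,x:x+w],None,fx=k,fy=k,interpolation=cv2.INTER_CUBIC)
a=np.hstack([f(t,240,150,80,50,5),f(t,345,135,80,50,5)])
b=np.hstack([f(s,240,190,80,70,5),f(s,260,130,80,70,5)])
cv2.imwrite("pics/c2.png",np.vstack([a,b])[:,:,::-1])
E
```

```text
time: 1.1
tool_pos: [372.9, -229.6, 301.0]
tcp_rot: [-180.0, 0.0, 17.8]
ft_force: [0.7, 0.9, -0.3]
finger_gap: 59.7
grip_force: 0.0
time: 2.1
tool_pos: [561.9, 110.6, 300.7]
tcp_rot: [-180.0, 0.0, 17.8]
ft_force: [0.4, -0.4, 0.5]
finger_gap: 60.0
grip_force: 0.0
time: 3.1
tool_pos: [561.4, 108.9, 300.7]
tcp_rot: [-179.9, 0.0, 89.9]
ft_force: [0.7, -0.2, -0.1]
finger_gap: 60.1
grip_force: 0.0
[561.36754339 108.91162792 300.73677082] [-1.79942336e+02  4.81564190e-03  8.99354654e+01]
```

View pics/c2.png

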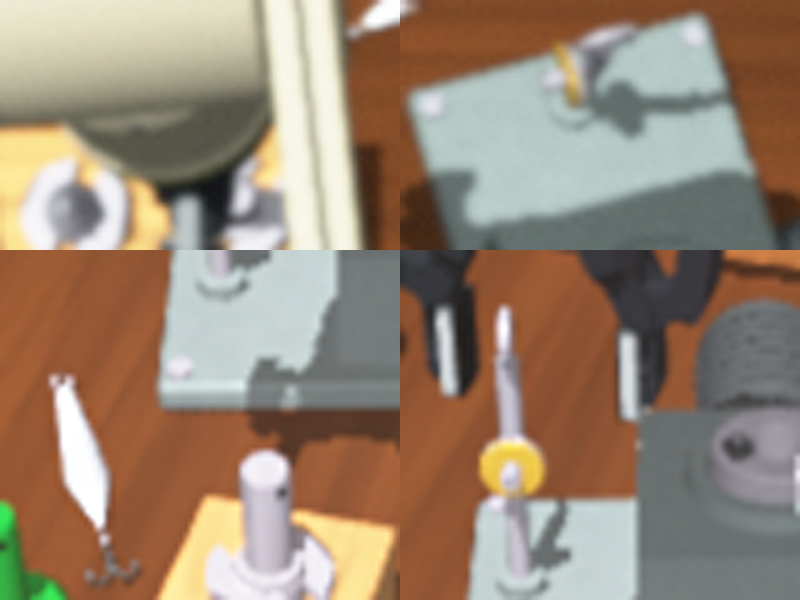

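c2 shows the open fingers over the arbor: side tips at (270,158) and (306,163), so nicely bracketed. It also shows the guide post foot (top (379.6,157), side (283.4,195)) and the plate edge from top (347,153) to (405,137).

```bash
python3 - <<'E'
from h import *
np.set_printoptions(precision=1,suppress=True)
print("proj tips side",proj("side",[561.4,108.9,306]), "seen 288,160.5")
n=np.array([531.5,-172.5]);ang=lambda a,b:np.degrees(np.arctan2(*(b-a)[1::-1]))
for z in (10,15,20):
  f=atz("top",(379.6,157.2),z);print("foot",f,np.linalg.norm(f[:2]-n),ang(n,f[:2]))
  print("footside",atz("side",(283.4,195),z))
a,b=atz("top",(347,153),15),atz("top",(404.8,137.4),15);print("edge",ang(b,a)-90)
# eye top end (387,142), predicted eye at angle th
for th in(12,15,18,21):
  c=n+140*np.array([np.cos(np.radians(th)),np.sin(np.radians(th))]);print(th,proj("top",[*c,176]),proj("side",[*c,176]),proj("top",[*c,15]))
E
```

```text
proj tips side [288.9 158.2] seen 288,160.5
foot [ 663.4 -139.4   10. ] 135.99179679308838 14.067195564140302
footside [ 671.5 -149.5   10. ]
foot [ 662.5 -138.9   15. ] 135.20622403880733 14.407130109835453
footside [ 669.3 -143.3   15. ]
foot [ 661.5 -138.3   20. ] 134.42546610044607 14.751025633201117
footside [ 667.  -137.1   20. ]
edge 14.971796358360209
12 [388.8 142.3] [280.4 144.9] [381.2 155.1]
15 [385.9 143. ] [280.1 146.4] [378.6 155.7]
18 [383.1 143.8] [280.  147.8] [376.1 156.4]
21 [380.3 144.8] [280.1 149.3] [373.6 157.3]
```

```bash
python3 -m handwheel '[[0,0,0.04,0],[0,0,0.04,0],[0,0,0.04,0],[0,0,0.03,0],[0,0,0.03,0],[0,0,0.02,0],[0,0,0.015,0],[0,0,0,0],[0,0,0,0]]' 0.06 60
```

```text
time: 4.1
tool_pos: [562.0, 109.0, 86.9]
tcp_rot: [180.0, -0.0, 89.7]
ft_force: [1.2, 0.2, 0.4]
finger_gap: 60.0
grip_force: 0.0
```

```bash
python3 -m handwheel '[[0,0,0.005,0],[0,0,0,0],[0,0,0,0],[0,0,0,0],[0,0,0,0],[0,0,0,0],[0,0,0,0],[0,0,0,0]]' 0.0 60
python3 -m handwheel '[[0,0,-0.01,0],[0,0,-0.03,0],[0,0,-0.04,0],[0,0,-0.04,0],[0,0,-0.04,0],[0,0,-0.04,0],[0,0,-0.02,0],[0,0,0,0]]'
python3 - <<'E'
from h import *
s=r.sense();print(s['tool_pos'],s['tcp_rot'])
t=r.snapshot("top");s=r.snapshot("side")
f=lambda im,x,y,w,h,k:cv2.resize(im[y:y+h,x:x+w],None,fx=k,fy=k,interpolation=cv2.INTER_CUBIC)
cv2.imwrite("pics/c3.png",np.hstack([f(s,250,130,80,110,5),f(t,250,140,80,110,5)])[:,:,::-1])
E
```

```text
time: 4.9
tool_pos: [562.2, 109.0, 82.2]
tcp_rot: [179.9, -0.0, 89.8]
ft_force: [-2.4, -0.3, 6.6]
finger_gap: 20.7
grip_force: 59.6
time: 5.7
tool_pos: [562.9, 109.1, 305.3]
tcp_rot: [179.7, -0.0, 89.8]
ft_force: [0.9, 0.4, -7.0]
finger_gap: 20.8
grip_force: 59.8
[562.9085361  109.10026329 305.30879431] [ 1.79662418e+02 -3.44270020e-02  8.98077344e+01]
```

View pics/c3.png

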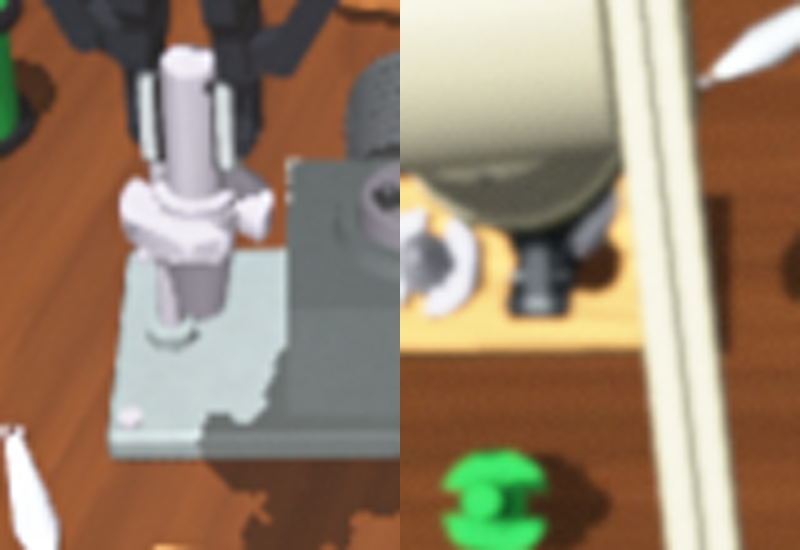

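c3 shows the arbor gripped, upright and clear of the block (mandrel top at side (287,142)). I'll refine the slot azimuth with a model fit on the first pictures.

```bash
python3 - <<'E'
from h import *
def P(n,X):
    return np.array([proj(n,x) for x in X])
def flange(th,cx,cy,z):
    a=np.linspace(0,2*np.pi,361)[:-1]; pts=[]
    # slot depth: inner radius ~17
    for t in a:
        q=28*np.array([np.cos(t),np.sin(t)])
        if abs(q[1])<7.25: q=np.array([np.sign(q[0])*17,q[1]])
        pts.append(q)
    pts=np.array(pts);c,s=np.cos(th),np.sin(th)
    return np.c_[pts@np.array([[c,s],[-s,c]])+[cx,cy],np.full(len(pts),z)]
res={}
for n,(x0,y0),bx in (("top",(265,165),0),("side",(270,225),0)):
    im=cv2.imread(f"pics/{n}0.png")[y0:y0+50,x0:x0+50];k=8
    big=cv2.resize(im,None,fx=k,fy=k,interpolation=cv2.INTER_CUBIC)
    hsv=cv2.cvtColor(big,cv2.COLOR_BGR2HSV);m=(hsv[...,1]<70).astype(np.uint8)
    best=[]
    for th in range(90,180,3):
        for dx in range(-6,7,2):
            for dy in range(-6,9,2):
                M_=np.zeros_like(m);
                for z in (55,60,65):
                    p=(P(n,flange(np.radians(th),562+dx,109+dy,z)[::4])-[x0,y0]+.5)*k
                    cv2.fillPoly(M_,[p.round().astype(int)],1)
                # evaluate in annulus region only around flange: dilated convex hull at z55..65
                H=cv2.dilate(cv2.fillConvexPoly(np.zeros_like(m),cv2.convexHull(np.argwhere(M_)[:,::-1].astype(np.int32)),1),np.ones((9,9)))
                best.append(((M_&m).sum()/((M_|(m&H)).sum()),th,dx,dy))
    best.sort(reverse=True);print(n,best[:6])
    _,th,dx,dy=best[0]
    for z,c in((55,(0,0,255)),(65,(255,0,0))):
        p=(P(n,flange(np.radians(th),562+dx,109+dy,z))-[x0,y0]+.5)*k
        cv2.polylines(big,[p.round().astype(int)],True,c,1)
    res[n]=big
cv2.imwrite("pics/c4.png",np.hstack(list(res.values())))
E
```

```text
Traceback (most recent call last):
  File "h.py", line 15, in proj
    p=r.camera_params(n);K=np.array([[p['fx'],0,p['cx']],[0,p['fy'],p['cy']],[0,0,1]])
ValueError: time passes only in moves, steps and waits
```

```bash
cat >> h.py <<'E'
CP={n:r.camera_params(n) for n in("top","side")}
def P(n,X):
    p=CP[n];K=np.array([[p['fx'],0,p['cx']],[0,p['fy'],p['cy']],[0,0,1]])
    return cv2.projectPoints(np.array(X,float),cv2.Rodrigues(np.array(p['R']))[0],np.array(p['t']),K,np.array(p['D']))[0][:,0]
def flange(th,cx,cy,z):
    t=np.linspace(0,2*np.pi,361)[:-1];q=28*np.c_[np.cos(t),np.sin(t)]
    q[:,0]=np.where(abs(q[:,1])<7.25,np.sign(q[:,0])*17,q[:,0]);c,s=np.cos(th),np.sin(th)
    return np.c_[q@np.array([[c,s],[-s,c]])+[cx,cy],np.full(len(q),z)]
E
python3 - <<'E'
from h import *
res={}
for n,(x0,y0) in (("top",(265,165)),("side",(270,225))):
    im=cv2.imread(f"pics/{n}0.png")[y0:y0+50,x0:x0+50];k=8
    big=cv2.resize(im,None,fx=k,fy=k,interpolation=cv2.INTER_CUBIC)
    m=(cv2.cvtColor(big,cv2.COLOR_BGR2HSV)[...,1]<70).astype(np.uint8)
    best=[]
    for th in range(90,180,3):
        for dx in range(-6,7,2):
            for dy in range(-6,9,2):
                M_=np.zeros_like(m)
                for z in (55,60,65):
                    p=(P(n,flange(np.radians(th),562+dx,109+dy,z))-[x0,y0]+.5)*k
                    cv2.fillPoly(M_,[p.round().astype(int)],1)
                H=cv2.dilate(cv2.fillConvexPoly(np.zeros_like(m),cv2.convexHull(np.argwhere(M_)[:,::-1].astype(np.int32)),1),np.ones((9,9)))
                best.append(((M_&m).sum()/((M_|(m&H)).sum()),th,dx,dy))
    best.sort(reverse=True);print(n,best[:6])
    _,th,dx,dy=best[0]
    for z,c in((55,(0,0,255)),(65,(255,0,0))):
        p=(P(n,flange(np.radians(th),562+dx,109+dy,z))-[x0,y0]+.5)*k
        cv2.polylines(big,[p.round().astype(int)],True,c,1)
    res[n]=big
cv2.imwrite("pics/c4.png",np.hstack(list(res.values())))
E
```

```text
top [(np.float64(0.8859796932382804), 147, 0, 2), (np.float64(0.8858266015810619), 144, 0, 2), (np.float64(0.8839066073971775), 150, 0, 2), (np.float64(0.8827770821639825), 150, 0, 4), (np.float64(0.8816624228561564), 147, 0, 4), (np.float64(0.8812645873116911), 147, 2, 2)]
side [(np.float64(0.9311215290299315), 147, 0, 4), (np.float64(0.9308332432724522), 150, 0, 4), (np.float64(0.921525787965616), 153, 0, 4), (np.float64(0.919432980441414), 144, 0, 4), (np.float64(0.9083398618332028), 150, 0, 2), (np.float64(0.9078223200653339), 156, 0, 4)]
```

View pics/c4.png

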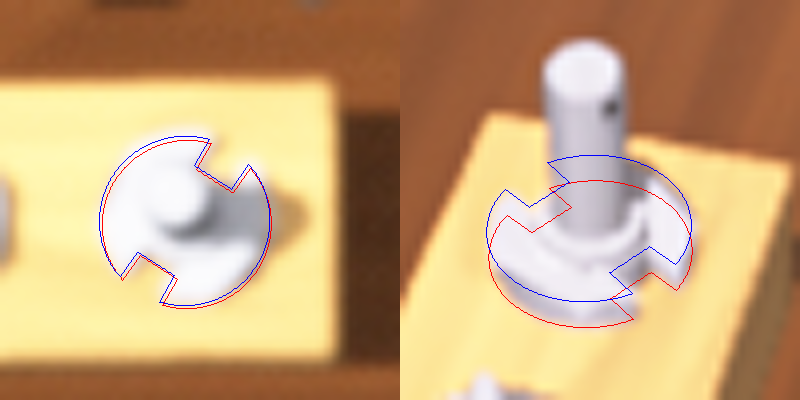

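The fit agrees in both views: slot line at 148° (148−180 = −32°), arbor axis about (562,111). The dogs are at about 40° and the guide at about 15°. Next: carry the arbor over the nose and turn it +72° in yaw.

```bash
python3 -m handwheel '[[-0.035,-0.004,0,0],[-0.035,-0.004,0,0],[-0.035,-0.004,0,0],[-0.035,-0.004,0,0],[-0.035,-0.004,0,0],[-0.035,-0.004,0,0],[-0.035,-0.004,0,0],[-0.0365,-0.003,0,0],[0,0,0,0]]'
python3 -m handwheel '[[0,0,0,-8],[0,0,0,-8],[0,0,0,-8],[0,0,0,-8],[0,0,0,-8],[0,0,0,-8],[0,0,0,-8],[0,0,0,-8],[0,0,0,-8],[0,0,0,0]]'
python3 -m handwheel '[[0,0,0.02,0],[0,0,0.03,0],[0,0,0.03,0],[0,0,0.02,0],[0,0,0,0],[0,0,0,0]]'
python3 - <<'E'
from h import *
s=r.sense();print(s['tool_pos'],s['tcp_rot'],s['ft_force'],s['wrist_torque'],s['joint_pos'])
t=r.snapshot("top");s=r.snapshot("side")
cv2.imwrite("pics/t5.png",t[:,:,::-1]);cv2.imwrite("pics/s5.png",s[:,:,::-1])
f=lambda im,x,y,w,h,k:cv2.resize(im[y:y+h,x:x+w],None,fx=k,fy=k,interpolation=cv2.INTER_CUBIC)
cv2.imwrite("pics/c5.png",np.hstack([f(s,295,95,80,100,5),f(t,360,150,80,100,5)])[:,:,::-1])
E
```

```text
time: 6.7
tool_pos: [527.5, -176.2, 297.5]
tcp_rot: [-179.7, -0.0, 89.5]
ft_force: [1.1, 0.6, -4.8]
finger_gap: 20.6
grip_force: 59.8
time: 7.7
tool_pos: [528.7, -171.5, 298.3]
tcp_rot: [180.0, -0.3, 162.0]
ft_force: [-0.3, -0.2, -6.1]
finger_gap: 20.5
grip_force: 59.8
time: 8.3
tool_pos: [529.0, -171.9, 200.4]
tcp_rot: [180.0, -0.1, 161.7]
ft_force: [0.0, -0.3, -4.6]
finger_gap: 20.7
grip_force: 59.8
[ 529.02143351 -171.93223483  200.44208006] [ 1.79985546e+02 -1.34241080e-01  1.61677556e+02] [ 0.04204166 -0.30118857 -4.60207433] [-0.0522362  -0.06046928 -0.05263544] [-2.32871945e+01  1.77281539e+00  9.45089726e+01  2.79864316e-03
  8.38532004e+01 -9.49650367e+01]
```

View pics/c5.png

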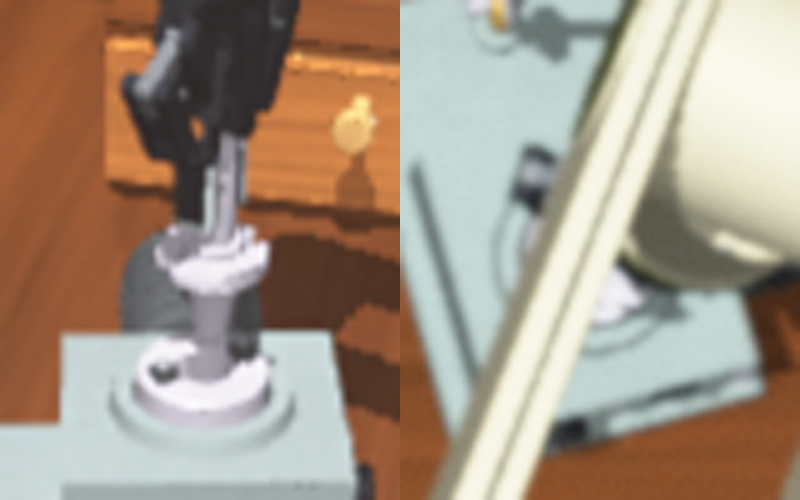

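c5 shows the shank over the bore. In the side view the shank tip is at u≈336.1 and the nose at u≈335.1, so it sits slightly too far toward −x. Working out the offset.

```bash
python3 - <<'E'
from h import *
np.set_printoptions(precision=2,suppress=True)
n=[532,-172.5]
print("nose",P("side",[[*n,112]]),"seen u 335.1 v 168.1")
print("per mm x",P("side",[[533,-172.5,112]])-P("side",[[*n,112]]),"y",P("side",[[532,-171.5,112]])-P("side",[[*n,112]]))
p=[529,-172]
print("tip",P("side",[[*p,133.4]]),"tip front",P("side",[[p[0]-1.5,p[1]+8.9,133.4]]),"seen 336.1,170.6"," fl",P("side",[[*p,175]]),"seen 337.3")
E
```

```text
nose [[334.45 166.76]] seen u 335.1 v 168.1
per mm x [[-0.37 -0.05]] y [[-0.08  0.2 ]]
tip [[335.72 160.13]] tip front [[335.57 162.  ]] seen 336.1,170.6  fl [[336.12 146.27]] seen 337.3
```

```bash
python3 -m handwheel '[[-0.0027,0.0003,0,0],[0,0,0.01,0],[0,0,0.01,0],[0,0,0.01,0],[0,0,0.005,0],[0,0,0.005,0],[0,0,0,0],[0,0,0,0]]'
```

```text
time: 9.2
tool_pos: [532.4, -173.0, 161.4]
tcp_rot: [180.0, 0.0, 161.8]
ft_force: [0.3, -0.8, -5.0]
finger_gap: 20.6
grip_force: 59.7
```

```bash
python3 -m handwheel '[[0,0,0.004,0],[0,0,0.004,0],[0,0,0.002,0],[0,0,0.001,0],[0,0,0,0],[0,0,0,0]]'; python3 -c "
from bench import r
s=r.sense();print(s['tool_pos'],s['ft_force'],s['wrist_torque'])"
```

```text
time: 9.8
tool_pos: [532.4, -173.0, 150.4]
tcp_rot: [-180.0, 0.0, 161.8]
ft_force: [0.5, 0.1, -5.1]
finger_gap: 20.8
grip_force: 59.8
[ 532.36892642 -173.01083684  150.3790554 ] [ 0.49755188  0.14357897 -5.08523178] [ 0.02172604  0.00657183 -0.00997776]
```

No lateral contact yet, so the shank is centred well. Easing down.

```bash
python3 -m handwheel '[[0,0,0.001,0],[0,0,0.001,0],[0,0,0.001,0],[0,0,0,0]]'; python3 -m handwheel '[[0,0,0.0005,0],[0,0,0.0005,0],[0,0,0,0]]'
```

```text
time: 10.2
tool_pos: [532.2, -172.9, 147.1]
tcp_rot: [180.0, -0.0, 161.8]
ft_force: [-0.0, -0.4, -5.6]
finger_gap: 20.3
grip_force: 59.8
time: 10.5
tool_pos: [532.3, -173.0, 146.2]
tcp_rot: [180.0, -0.0, 161.8]
ft_force: [-0.1, -0.7, -4.9]
finger_gap: 20.7
grip_force: 59.8
```

```bash
for i in 1; do python3 -m handwheel '[[0,0,0.0005,0],[0,0,0.0005,0],[0,0,0,0]]'; python3 -m handwheel '[[0,0,0.0005,0],[0,0,0.0005,0],[0,0,0,0]]'; done
```

```text
time: 10.8
tool_pos: [532.3, -173.0, 145.2]
tcp_rot: [180.0, -0.0, 161.8]
ft_force: [-0.7, -0.9, -6.4]
finger_gap: 20.5
grip_force: 59.8
time: 11.1
tool_pos: [532.3, -173.0, 144.2]
tcp_rot: [180.0, -0.0, 161.8]
ft_force: [1.3, 0.5, -5.5]
finger_gap: 20.6
grip_force: 59.8
```

```bash
python3 -m handwheel '[[0,0,0.0005,0],[0,0,0.0005,0],[0,0,0,0]]'; python3 -m handwheel '[[0,0,0.0005,0],[0,0,0.0005,0],[0,0,0,0]]'
```

```text
time: 11.4
tool_pos: [532.4, -172.9, 143.2]
tcp_rot: [180.0, 0.0, 161.8]
ft_force: [0.4, -0.2, -6.2]
finger_gap: 20.5
grip_force: 59.8
time: 11.7
tool_pos: [532.4, -172.9, 142.3]
tcp_rot: [180.0, 0.0, 161.8]
ft_force: [1.0, 0.8, -5.7]
finger_gap: 20.3
grip_force: 59.8
```

```bash
python3 -m handwheel '[[0,0,0.0005,0],[0,0,0.0005,0],[0,0,0,0]]'
```

```text
time: 12.0
tool_pos: [532.5, -172.9, 141.3]
tcp_rot: [180.0, 0.0, 161.8]
ft_force: [1.7, 2.0, -5.6]
finger_gap: 20.6
grip_force: 59.8
```

The flange has passed the dog-top height, so the slots are over the dogs. Pressing on gently.

```bash
python3 -m handwheel '[[0,0,0.0005,0],[0,0,0.0005,0],[0,0,0,0]]'; python3 -m handwheel '[[0,0,0.0004,0],[0,0,0.0004,0],[0,0,0,0]]'
```

```text
time: 12.3
tool_pos: [532.6, -172.9, 140.4]
tcp_rot: [180.0, 0.0, 161.8]
ft_force: [2.4, 1.9, -4.6]
finger_gap: 20.7
grip_force: 59.8
time: 12.6
tool_pos: [532.6, -172.9, 139.7]
tcp_rot: [180.0, 0.0, 161.8]
ft_force: [4.2, 3.1, -4.3]
finger_gap: 20.7
grip_force: 59.9
```

```bash
python3 -m handwheel '[[0,0,0.0004,0],[0,0,0,0]]'
```

```text
time: 12.8
tool_pos: [532.7, -172.9, 139.3]
tcp_rot: [180.0, 0.0, 161.8]
ft_force: [4.9, 3.0, -3.0]
finger_gap: 20.5
grip_force: 60.0
```

```bash
python3 -m handwheel '[[-0.0005,0.0005,0,0],[0,0,0.0004,0],[0,0,0,0],[0,0,0,0]]'
```

```text
time: 13.2
tool_pos: [533.0, -172.8, 139.2]
tcp_rot: [-180.0, 0.0, 161.8]
ft_force: [0.4, 2.4, 2.7]
finger_gap: 20.6
grip_force: 60.6
```

```bash
python3 -m handwheel '[[0,0,0.0004,0],[0,0,0,0],[0,0,0,0]]'
```

```text
time: 13.5
tool_pos: [533.2, -172.9, 139.2]
tcp_rot: [-180.0, 0.0, 161.8]
ft_force: [-1.1, 2.9, 5.5]
finger_gap: 20.5
grip_force: 61.0
```

z is 139.2, exactly the predicted home height (82.2+57). Pressing to about 18 N for half a second.

```bash
python3 -m handwheel '[[0,0,0.0005,0],[0,0,0.0004,0],[0,0,0,0],[0,0,0,0],[0,0,0,0],[0,0,0,0]]'; python3 -m handwheel '[[0,0,0.0002,0],[0,0,0,0],[0,0,0,0],[0,0,0,0],[0,0,0,0],[0,0,0,0]]'
```

```text
time: 14.1
tool_pos: [533.4, -173.1, 139.1]
tcp_rot: [-180.0, 0.1, 161.8]
ft_force: [-2.8, 3.1, 11.5]
finger_gap: 20.5
grip_force: 61.5
time: 14.7
tool_pos: [533.4, -173.1, 139.1]
tcp_rot: [-180.0, 0.1, 161.8]
ft_force: [-3.5, 3.3, 12.1]
finger_gap: 20.7
grip_force: 61.6
```

```bash
python3 -m handwheel '[[0,0,-0.0005,0],[0,0,0,0],[0,0,0,0]]' 0 110; python3 -m handwheel '[[0,0,0,3],[0,0,0,3],[0,0,0,3],[0,0,0,0]]';
```

```text
time: 15.0
tool_pos: [533.5, -173.1, 139.3]
tcp_rot: [-180.0, 0.1, 161.8]
ft_force: [-2.6, 2.6, 9.1]
finger_gap: 20.1
grip_force: 107.2
time: 15.4
tool_pos: [533.1, -173.2, 139.3]
tcp_rot: [-180.0, 0.1, 152.7]
ft_force: [-3.9, 2.4, 11.2]
finger_gap: 19.5
grip_force: 107.4
```

```bash
python3 -c "
from bench import r
s=r.sense();print(s['wrist_torque'],s['tcp_rot'])"; python3 -m handwheel '[[0,0,0,3],[0,0,0,3],[0,0,0,3],[0,0,0,3],[0,0,0,3],[0,0,0,1],[0,0,0,0],[0,0,0,0]]';python3 -c "
from bench import r
s=r.sense();print(s['wrist_torque'],s['tcp_rot'])"
```

```text
[0.49980336 0.77928857 0.0361616 ] [-1.79959200e+02  5.47930411e-02  1.52707194e+02]
time: 16.2
tool_pos: [532.9, -173.6, 139.3]
tcp_rot: [-179.9, 0.1, 136.8]
ft_force: [-4.8, 0.3, 11.3]
finger_gap: 19.6
grip_force: 107.5
[0.25242159 0.9231541  0.1498663 ] [-1.79941309e+02  7.30606958e-02  1.36800132e+02]
```

```bash
python3 - <<'E'
from h import *
t=r.snapshot("top");s=r.snapshot("side")
cv2.imwrite("pics/s6.png",s[:,:,::-1])
f=lambda im,x,y,w,h,k:cv2.resize(im[y:y+h,x:x+w],None,fx=k,fy=k,interpolation=cv2.INTER_CUBIC)
x0,y0,k=295,120,10
big=f(s,x0,y0,80,60,k)[:,:,::-1].copy()
n=[532,-172.5]
for th,c in((15,(0,0,255)),):
    for z in(112,122):
        p=(P("side",flange(np.radians(th),*n,z))+[.65,1.3]-[x0,y0]+.5)*k
        cv2.polylines(big,[p.round().astype(int)],True,c,1)
cv2.imwrite("pics/c6.png",big)
E
```

```text
(no output)
```

View pics/c6.png

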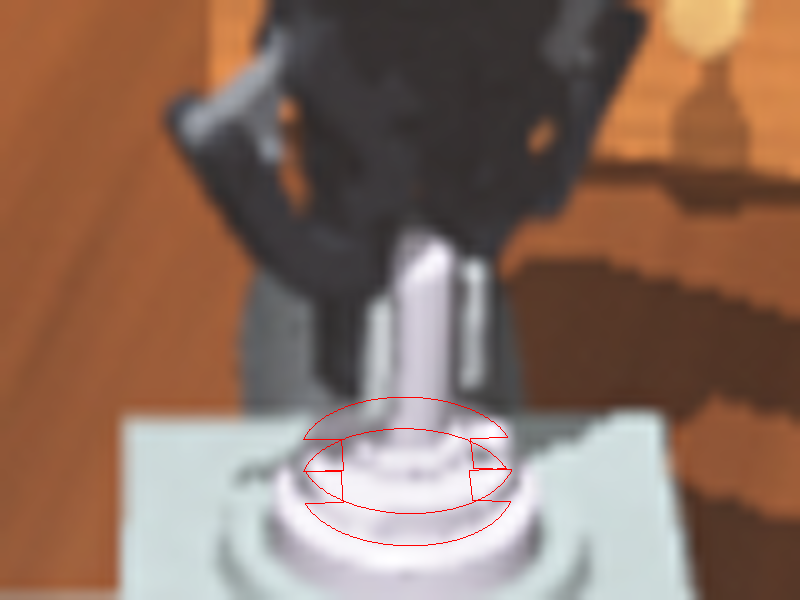

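Home and turned; the slot direction is hard to read here. I'll unload, open, back off straight up and check from above.

```bash
python3 -m handwheel '[[0.0004,-0.0003,-0.0004,0],[0,0,-0.0004,0],[0,0,0,0],[0,0,0,0]]'; python3 -m handwheel '[[0,0,0,0],[0,0,0,0],[0,0,0,0],[0,0,0,0],[0,0,0,0],[0,0,0,0]]' 0.06; python3 -m handwheel '[[0,0,-0.01,0],[0,0,-0.02,0],[0,0,-0.03,0],[0,0,-0.03,0],[0,0,-0.03,0],[0,0,-0.03,0],[-0.03,-0.03,0,0],[-0.03,-0.03,0,0],[-0.03,-0.03,0,0],[-0.03,-0.03,0,0]]'; python3 -m handwheel '[[0.00,-0.04,0,0],[0.00,-0.04,0,0],[0.00,-0.04,0,0],[0.00,-0.04,0,0],[0,0,0,0]]'
python3 - <<'E'
from h import *
t=r.snapshot("top");s=r.snapshot("side")
cv2.imwrite("pics/t7.png",t[:,:,::-1]);cv2.imwrite("pics/s7.png",s[:,:,::-1])
f=lambda im,x,y,w,h,k:cv2.resize(im[y:y+h,x:x+w],None,fx=k,fy=k,interpolation=cv2.INTER_CUBIC)
n=[531.7,-172.3]
out=[]
for nm,im,(x0,y0),b in(("top",t,(370,170),(0,0)),("side",s,(310,135),(.65,1.3))):
    k=8;big=f(im,x0,y0,50,55,k)[:,:,::-1].copy()
    p=(P(nm,flange(np.radians(15),*n,122))+list(b)-[x0,y0]+.5)*k
    q=(P(nm,flange(np.radians(15),*n,112))+list(b)-[x0,y0]+.5)*k
    o=big.copy();cv2.polylines(o,[p.round().astype(int)],True,(0,0,255),1)
    out.append(o)
cv2.imwrite("pics/c7.png",np.hstack(out))
E
```

```text
time: 16.7
tool_pos: [532.8, -173.5, 139.3]
tcp_rot: [-180.0, 0.1, 136.8]
ft_force: [0.0, -1.3, 6.6]
finger_gap: 19.7
grip_force: 107.3
time: 17.3
tool_pos: [532.4, -172.5, 138.4]
tcp_rot: [-180.0, -0.0, 136.8]
ft_force: [0.1, -0.5, 0.6]
finger_gap: 60.2
grip_force: 0.0
time: 18.3
tool_pos: [537.8, -343.8, 289.7]
tcp_rot: [180.0, 0.1, 136.8]
ft_force: [0.6, 0.3, 0.7]
finger_gap: 59.9
grip_force: 0.0
time: 18.8
tool_pos: [424.7, -462.5, 289.3]
tcp_rot: [-179.9, 0.0, 136.5]
ft_force: [-0.2, 0.0, 1.1]
finger_gap: 60.2
grip_force: 0.0
```

View pics/c7.png

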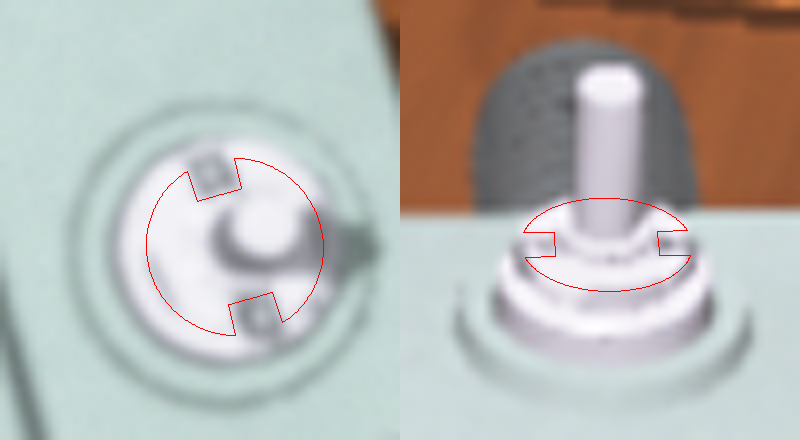

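c7 shows the arbor home and free. The dogs sit in the slots at crop (211,173) and (258,317), a line of about 17°, and the slots match the 15° outline towards the guide, within the dog play.

```bash
python3 -c "
from bench import r
print(r.hand_in())"
```

```text
the job is handed in; nothing more can be done
None
```

The arbor is in the spindle with its slots over the dogs; it was pressed home at about 17 N, turned until the line hole points at the guide (15° by my estimate, within a few degrees) and let go. The job was handed in at about 19 s, and the hand-in gave no verdict.

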